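Release the ski from the ratchet vise

TASK

The ski is done: release it from the vise. With the fingertips press down the pawl's paddle on top of the raised clamp lever until the pawl is out of the teeth, and with it pressed push the lever down past all its teeth until it is fully home on its stop; then let go and come clear. It is all pressing: do not pull the lever up, pick nothing up, and leave the ski and the bench things where they are.

Things in the scene. Friction and masses are not known exactly. Their poses are not given: they have to be found in the camera images.
- vise: grey ski vise bolted to the bench (fixed). Origin on the bench top straight below its lever's pivot, z up; the lever points along -x (roughly to the robot) and swings in the x-z plane; the ski lies along y, its middle at x = +104 mm. Base plate 275 x 110 x 10 mm. A toothed steel quadrant, radius 52 mm, 10 mm thick, stands round the pivot; end supports for the ski at y = +-500 mm
- pivot (a point): axis of the clamp lever, 75 mm above the vise's origin; the lever turns about the vise's y axis
- lever (a joint): clamp lever, rad: 0 = level, home on its stop (jaw open); grows as it is raised, up to 0.85; starts 0.48 to 0.72. Straight bar, 233 mm from pivot to end, 26 mm wide, 15 mm thick at its black rubber grip. Teeth 0.125 rad apart, from 0.72 to 0.22 rad, stop it going down while the pawl is in. With the pawl free it is stiff: about 6 N at the paddle moves it, and it stays where it is left
- pawl (a joint): pawl's angle on the lever, rad: 0 to 0.03 = sprung into a tooth gap (up to 0.08 where it rides on a tooth), clear of the teeth above 0.085, 0.14 = pressed to its end, the paddle then parallel to the lever; springs back when let go. Steel rocker; its pin is on the lever, 75 mm from the lever's pivot, 6 mm above the centreline; its nose sits over the quadrant, its other end is the paddle
- paddle (a point): point to press, on the upper face of the pawl's paddle, a steel plate 26 mm wide, 106 mm long (69 mm inwards to 37 mm outwards of the point) over the lever's grip. Lever and pawl at 0: 183 mm from the pivot along the lever and 30 mm above its centreline; pawl pressed to its end: 185 and 15 mm. Axes: x along the lever to the pivot, y across, z out of its upper side. About 5 N presses it home
- jaw (a joint): slide of the vise's moving jaw, m: about 0.002 to 0.007 while its sprung pad grips the ski's binding plate, 0.014 = fully open, 7 mm clear of the plate; driven by the lever
- ski_waist (a point): middle of the nearer upper edge of a ski lying base up (black, steel edges) in the vise, along the vise's y; 1.59 m long, 74 mm wide at the waist, about 2.8 kg, loose, its upper face 117 mm above the bench. Bystander: it stays lying there
- brush: loose ski brush, wooden block 62 x 140 mm, 38 mm high, origin under its centre; bystander
- cork: loose waxing cork 60 x 100 mm, 28 mm high, origin under its centre; bystander
- cleaner: upright loose bottle, 60 mm across, 150 mm high, origin under its centre; bystander
- wax: loose block of wax 45 x 110 mm, 18 mm high, origin under its centre; bystander

How it is judged:
On the way, in this order (a step that is already met when the one before it is completed fails the run):
1. the pawl is pressed clear of the teeth while the lever is still up (value of joint pawl above 0.09 rad and value of joint lever above 0.38 rad), for 0.05 s.
2. the lever is pushed down to its stop (value of joint lever below 0.04 rad), for 0.1 s.
At the end, for the whole second after the job is handed in: Lever home on its stop (within 0.04 rad) and the jaw open (slide over 12 mm), the pawl sprung back (below 0.05 rad), and the ski, brush, cork, bottle and wax each within 20 mm of where they were (value of joint lever below 0.04 rad and value of joint jaw above 0.012 m and value of joint pawl below 0.05 rad and distance of each of ski_waist, brush, cork, cleaner, wax from where it was at the start of the episode below 0.02 m); the robot touches nothing.
It fails at once if the lever is pulled up (value of joint lever above 0.8 rad).
It fails at once if the ski is lifted or shifted by more than 20 mm (distance of ski_waist from where it was at the start of the episode above 0.02 m).
It fails at once if the brush, cork, bottle or wax is lifted or shifted by more than 20 mm (distance of any of brush, cork, cleaner, wax from where it was at the start of the episode above 0.02 m).
It also fails if it takes over 35 s, if anything falls off the work surface, if the arm or the gripper's body presses on something with over 40 N, if the wrist force passes 120 N, or if a joint passes its speed limit or range.

ROBOT

A 6-joint arm with a two-finger parallel gripper is mounted at the origin on the work surface. World frame = base frame: x ahead of the robot, y to its left, z up, the work surface at z = 0. Lengths are in m, angles in rad, forces in N, time in s.
With the tool pointing down it reaches from about 0.35 to 0.775 m from the base axis. Payload 5.5 kg.
Tool frame: the origin (TCP) lies midway between the tips of the shut fingers; the grasp point (between the pads) lies grasp_offset behind it (grasp_offset is the distance from the TCP to the grasp point, in m); z points along the fingers, y is the line along which they close (so a half turn about z gives the same grasp; the last joint's range is limited). The gripper opens to 85 mm and grips with 20 to 120 N. Pads are 22 mm wide; open, the fingers measure 114 mm over their backs; the gripper's body (76 mm by 85 mm) begins 54 mm behind the grasp point. The pads swing forward as they close: fully open they stand 13 mm farther back than shut.
Start: joints at [-1.448, 0.313, 0.046, 1.304, 0, 1.431], TCP at [0.149, -0.555, 0.202] pointing down, gripper open.
Joint ranges: [-2.76, 2.76], [-0.86, 1.69], [-1.03, 1.26], [-2.2, 2.34], [-1.47, 1.5], [-3.14, 3.14]. Speed limits (rad/s): [2.57, 2.57, 3.14, 3.14, 3.14, 3.14].

INTERFACE

Orientations are given as a unit quaternion [w, x, y, z].
In Python, from workcell import * gives the robot as it stands.
- The arm moves only by the tool step_arm, never from a script. Its argument "deltas" is a list of rows, each a list of 7 numbers: the shift along the world's x, y, z in mm, then the turn, a rotation vector about the world's x, y, z in degrees, then the gripper's target within -1 to 1 (fully open at 1, half-way at 0, shut at -1). A call has 1 to 5 rows; each row shifts and turns the commanded pose from where the row before left it; what a row does not reach is not made up. A row lasts 1/10 s, in which the tool goes at most 50 mm and 8.59 degrees, less where a joint would pass 70% of its speed; a pose out of reach is approached as far as the arm can. A call is refused whole if a number of a shift passes 50 or a number of a turn 8.59, either way. A call with a gripper value outside its range is refused whole. The fingers move at their own pace and stop on an object; "newtons" is the grip in N (left out, the last holds). Time passes only in rows, so rows that do not move let the fingers close. It gives the time, the measured TCP pose, the force, the opening and the grip force at its end, in the units of the state.
- get_state(): the state, without advancing time (a new reading comes with each control period).
- read_camera(name): name is "scene" or "top" or "wrist"; returns a dict with "image" (400x640x3 uint8, red, green, blue), "z_map" (400x640 float32, m along the optical axis (not along the pixel's ray), 0 where there is no reading), "K" (3x3 intrinsics, pixels), "dist_coeffs" ([k1, k2, p1, p2, k3] as OpenCV has them; the pictures are not rectified), "world_from_camera" (4x4, takes a point from camera to world coordinates). Camera axes: x right, y down, z forward; pixel columns grow to the right and rows downward; lengths in m; the calibration is good to about 2 mm. A picture is of the moment at which its call begins.
- hand_in(): hands the job in; it is judged then, once.
The state is a dict: "clock": time; "joint_pos": joint angles; "qvel": joint speeds; "tau": joint torques, N m; "tcp_pos": TCP position; "orientation": TCP orientation; "wrist_force": force on the tool from outside, world axes, zero at the start; "ft_torque": the same for the moment, N m; "finger_gap": finger opening in m; "grip_force": force on a finger pad.
Only numpy, scipy, OpenCV 4.12 (cv2) and the standard library are available. Lean on these libraries where they do the work, as an engineer would, in place of code of your own. Each camera call takes 0.05 s, during which the arm holds its last target. There are 200 camera calls.

## Working session

There is one attempt and no reset: what is moved stays moved. The work goes in short steps, Python scripts to look and compute and a tool call to move; the robot and the scene stay as the last step left them, time stands still between calls to the robot, and variables do not carry over. Pictures are saved under pics/ and viewed, at most 10 in all, crops included, and the job is handed in when it is done.

Besides the shell and the picture viewer there is one more tool, called after ">>>" as name([rows], argument=value, ...), one row to a line, values as JSON. step_arm: Moves the arm, as the interface text tells. Its arguments: {"type":"object","properties":{"deltas":{"type":"array","items":{"type":"array","items":{"type":"number"}}},"newtons":{"type":"number"}},"required":["deltas"]}

```bash
mkdir -p pics; ls
cat > h.py <<'E'
from workcell import *
import numpy as np, cv2
def cloud(c):
    h,w=c["z_map"].shape
    u,v=np.meshgrid(np.arange(w),np.arange(h))
    p=cv2.undistortPoints(np.stack([u.ravel(),v.ravel()],1).astype(np.float32)[:,None],c["K"],np.array(c["dist_coeffs"]))[:,0]
    z=c["z_map"].ravel()
    P=np.c_[p*z[:,None],z,np.ones_like(z)]@np.array(c["world_from_camera"]).T
    P=P[:,:3]; P[z==0]=np.nan
    return P.reshape(h,w,3)
E
python3 - <<'E'
from h import *
for n in("scene","top"):
    c=read_camera(n); cv2.imwrite(f"pics/{n}0.png",c["image"][:,:,::-1]); np.savez(n+"0.npz",**c)
    print(n,np.round(c["world_from_camera"],3).tolist())
s=get_state(); print(s["tcp_pos"],s["orientation"],s["finger_gap"],s["clock"])
E
```

```text
pics
scene [[0.535, 0.707, -0.461, 1.006], [0.845, -0.44, 0.305, -0.215], [0.013, -0.553, -0.833, 0.843], [0.0, 0.0, 0.0, 1.0]]
top [[0.013, -0.985, 0.172, 0.406], [-1.0, -0.015, -0.007, 0.058], [0.01, -0.172, -0.985, 1.163], [0.0, 0.0, 0.0, 1.0]]
[ 0.14931931 -0.55475145  0.20140417] [-8.19228091e-04  9.91377526e-01  1.31034077e-01  1.39484768e-05] 0.08503325166709332 0.1
```

View pics/scene0.png

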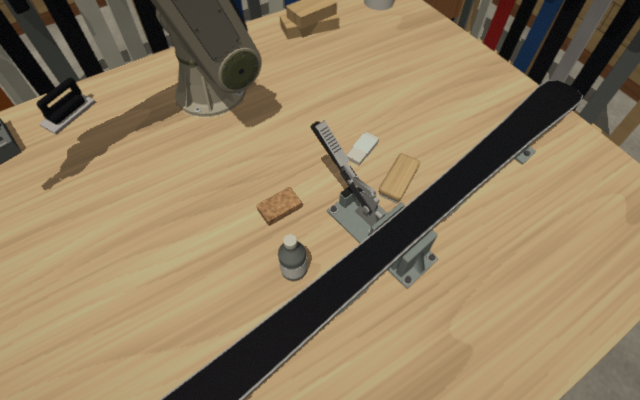

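View pics/top0.png

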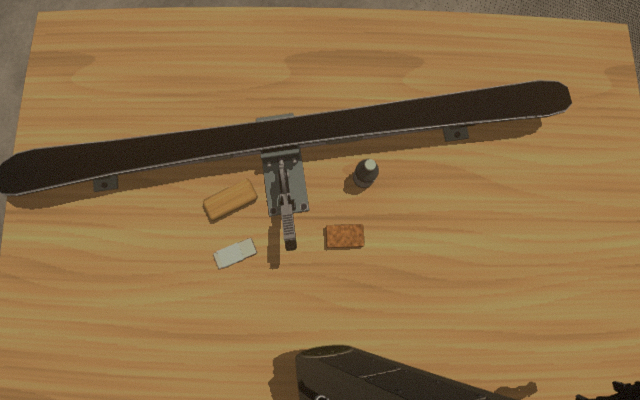

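The scene view shows the lever raised towards the robot, running from about (320,122) to (375,210). In the top view it runs from (283,160) to its grip end at (291,248). The bottle is at (366,172), the cork at (345,236), the brush at (230,200) and the wax at (235,253).

Run:
```python
from h import *
T=dict(np.load("top0.npz")); S=dict(np.load("scene0.npz"))
PT=cloud(T); PS=cloud(S)
r=PT[60:200,20:560].reshape(-1,3); k=(abs(r[:,2]-.117)<.012); r=r[k]
rect=cv2.minAreaRect(r[:,:2].astype(np.float32)); print("ski",rect)
for (u,v) in [(366,165),(345,236),(230,200),(235,253)]: print(PT[v,u].round(3))
# lever rough: columns 275..300 rows 155..250
for v in range(150,254,4):
    print(v,[tuple((PT[v,u]*1000).round().astype(int)) for u in range(276,302,4)])
im=T["image"][130:270,200:400,::-1]; a=cv2.resize(im,None,fx=4,fy=4,interpolation=cv2.INTER_CUBIC)
cv2.imwrite("pics/topc.png",a)
im=S["image"][105:255,280:460,::-1]; cv2.imwrite("pics/scc.png",cv2.resize(im,None,fx=4,fy=4,interpolation=cv2.INTER_CUBIC))
for v in range(118,215,6):
    print(v,[(u,)+tuple((PS[v,u]*1000).round().astype(int)) for u in range(308,384,4) if PS[v,u,2]>.06])
```

```text
ski ((0.702743411064148, 0.10358637571334839), (0.2330273985862732, 1.4676278829574585), 8.997051239013672)
[ 0.664 -0.067  0.153]
[ 0.501 -0.025  0.033]
[0.592 0.281 0.041]
[0.453 0.266 0.019]
150 [(np.int64(713), np.int64(157), np.int64(102)), (np.int64(713), np.int64(147), np.int64(101)), (np.int64(713), np.int64(137), np.int64(102)), (np.int64(713), np.int64(127), np.int64(104)), (np.int64(713), np.int64(116), np.int64(103)), (np.int64(713), np.int64(106), np.int64(104)), (np.int64(742), np.int64(99), np.int64(7))]
154 [(np.int64(701), np.int64(157), np.int64(106)), (np.int64(703), np.int64(147), np.int64(99)), (np.int64(702), np.int64(136), np.int64(105)), (np.int64(704), np.int64(127), np.int64(97)), (np.int64(706), np.int64(117), np.int64(92)), (np.int64(708), np.int64(107), np.int64(86)), (np.int64(729), np.int64(99), np.int64(10))]
158 [(np.int64(698), np.int64(159), np.int64(79)), (np.int64(697), np.int64(148), np.int64(84)), (np.int64(698), np.int64(138), np.int64(79)), (np.int64(702), np.int64(128), np.int64(66)), (np.int64(705), np.int64(118), np.int64(56)), (np.int64(70
[... 10811 characters left out ...]
5), np.int64(117)), (372, np.int64(655), np.int64(141), np.int64(121))]
202 [(360, np.int64(634), np.int64(127), np.int64(81)), (364, np.int64(646), np.int64(129), np.int64(95)), (368, np.int64(651), np.int64(136), np.int64(96)), (372, np.int64(662), np.int64(138), np.int64(108)), (376, np.int64(672), np.int64(140), np.int64(119))]
208 [(364, np.int64(651), np.int64(127), np.int64(76)), (368, np.int64(660), np.int64(131), np.int64(86)), (372, np.int64(665), np.int64(139), np.int64(85)), (376, np.int64(665), np.int64(152), np.int64(75))]
214 [(372, np.int64(668), np.int64(140), np.int64(62)), (376, np.int64(680), np.int64(140), np.int64(79)), (380, np.int64(686), np.int64(147), np.int64(82))]
```

View pics/topc.png

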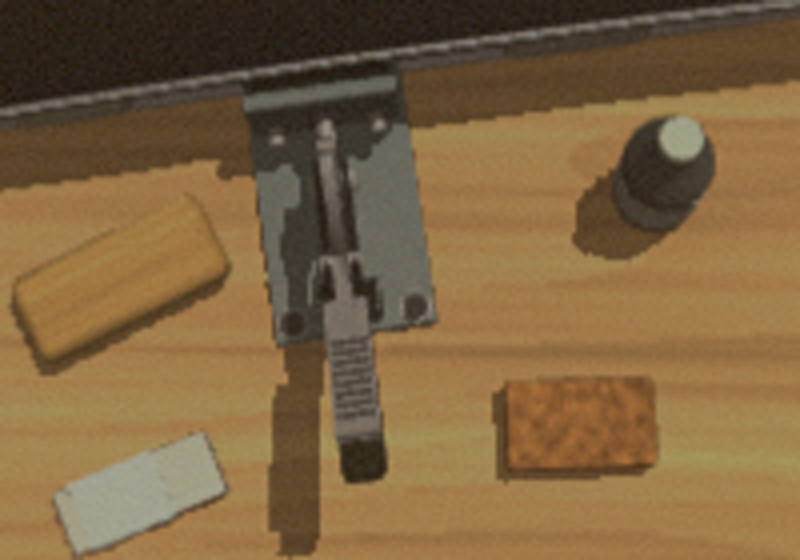

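View pics/scc.png

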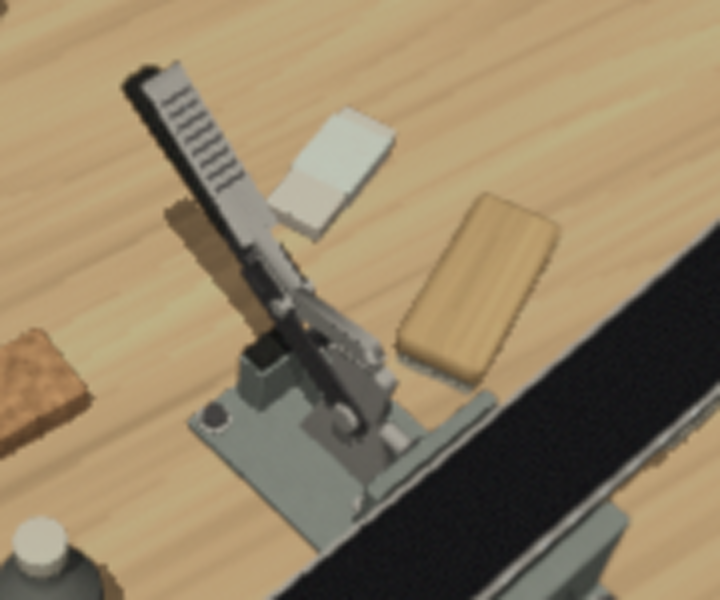

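The crops show the paddle's ribbed steel plate pointing at the robot. Its outer end is at about (361,440) in the top crop and (160,70) in the scene crop. The pivot bolt is at (348,418) in the scene crop. Next I'll fit the paddle plane.

Run:
```python
from h import *
T=dict(np.load("top0.npz")); S=dict(np.load("scene0.npz"))
# vise yaw from the ski's midline in the top view
P=cloud(T); m=[]
for u in range(90,480,5):
    c=P[90:200,u]; c=c[abs(c[:,2]-.117)<.008]
    if len(c)>8: m.append([c[:,0].mean(),c[:,1].mean()])
m=np.array(m); k=np.polyfit(m[:,1],m[:,0],1); th=-np.arctan(k[0]); print("ski yaw deg",np.degrees(th), "waist pts",m[::15].round(3).tolist())
ex=np.array([np.cos(th),np.sin(th)]); ey=np.array([-ex[1],ex[0]])
for n,C in(("top",T),("scene",S)):
    Q=cloud(C); im=C["image"].astype(float).mean(2); q=Q.reshape(-1,3); i=im.ravel()
    s=(q[:,0]>.47)&(q[:,0]<.575)&(q[:,2]>.13)&(abs(q[:,1]-.12)<.03)
    a=q[s]@np.array([*ex,0]); z=q[s,2]; y=q[s,:2]@ey
    g=np.ones(len(a),bool)
    for _ in range(8):
        f=np.polyfit(a[g],z[g],1); r=z-np.polyval(f,a); g=abs(r)<.007
    print(n,len(a),g.sum(),"angle",-np.arctan(f[0]),"z at a=.50,.52,.54",np.polyval(f,[.50,.52,.54]).round(4),"a range",np.percentile(a[g],[0,1,99]).round(3),"y lat",np.percentile(y[g],[3,50,97]).round(4), "resid",r[g].std())
s=get_state(); print(s["tcp_pos"], [np.array([.655,.141])@ex, np.array([.655,.141])@ey], ex)
```

```text
ski yaw deg 9.134071750029712 waist pts [[0.675, 0.635], [0.706, 0.439], [0.739, 0.248], [0.771, 0.058], [0.801, -0.134], [0.834, -0.333]]
top 480 417 angle 0.6176820066599469 z at a=.50,.52,.54 [0.2073 0.1931 0.1788] a range [0.488 0.489 0.585] y lat [0.0221 0.0345 0.0467] resid 0.0017090685528534247
scene 787 578 angle 0.6200487067124213 z at a=.50,.52,.54 [0.207  0.1928 0.1785] a range [0.49  0.491 0.587] y lat [0.0226 0.0345 0.0481] resid 0.0020286530059765227
[ 0.14931931 -0.55475145  0.20140417] [np.float64(0.6690774015698868), np.float64(0.0352339425623717)] [0.98731958 0.15874522]
```

>>> step_arm([
  [0,0,40,0,0,0,-1],
  [0,0,40,0,0,0,-1],
  [20,40,20,0,0,-3,-1],
  [20,40,0,0,0,-3,-1],
  [20,40,0,0,0,0,-1],
], newtons=40)

```text
clock: 0.6
tcp_pos: [0.2098, -0.4345, 0.3025]
orientation: [0.0, 0.997, 0.078, 0.0]
wrist_force: [0.9, 0.6, -0.3]
finger_gap: 0.0123
grip_force: 0.0
```

>>> step_arm([
  [22,40,0,0,0,0,-1],
  [22,40,0,0,0,0,-1],
  [22,40,0,0,0,0,-1],
  [22,40,0,0,0,0,-1],
  [22,40,0,0,0,0,-1],
])

```text
clock: 1.1
tcp_pos: [0.3197, -0.2335, 0.302]
orientation: [-0.0, 0.997, 0.079, -0.0]
wrist_force: [0.3, -0.9, -0.3]
finger_gap: -0.0005
grip_force: 0.0
```

>>> step_arm([
  [22,40,0,0,0,0,-1],
  [22,40,0,0,0,0,-1],
  [22,40,0,0,0,0,-1],
  [22,40,0,-1.1,6.9,0,-1],
  [22,40,0,-1.1,6.9,0,-1],
])

```text
clock: 1.6
tcp_pos: [0.4291, -0.0339, 0.3039]
orientation: [0.011, 0.989, 0.078, -0.121]
wrist_force: [0.8, -2.4, 1.4]
finger_gap: -0.0001
grip_force: 0.0
```

>>> step_arm([
  [22,40,0,-1.1,6.9,0,-1],
  [22,40,0,-1.1,6.9,0,-1],
  [22,40,0,0,0,0,-1],
  [22,38,0,0,0,0,-1],
  [0,0,0,0,0,0,-1],
])

```text
clock: 2.1
tcp_pos: [0.5196, 0.1273, 0.2969]
orientation: [0.019, 0.966, 0.079, -0.243]
wrist_force: [-1.0, 0.1, -1.3]
finger_gap: 0.0001
grip_force: 0.0
```

>>> step_arm([
  [0,-9,-35,0,0,0,-1],
  [0,0,-28,0,0,0,-1],
  [-6,-1,-8,0,0,0,-1],
  [-6,-1,-8,0,0,0,-1],
  [0,0,0,0,0,0,-1],
])

```text
clock: 2.6
tcp_pos: [0.504, 0.111, 0.2227]
orientation: [0.019, 0.967, 0.076, -0.242]
wrist_force: [0.3, 0.8, 0.2]
finger_gap: -0.0
grip_force: 0.0
```

Run:
```python
from h import *
c=read_camera("scene"); cv2.imwrite("pics/s2.png",cv2.resize(c["image"][60:230,260:440,::-1],None,fx=3.4,fy=3.4,interpolation=cv2.INTER_CUBIC))
print(get_state()["tcp_pos"],get_state()["wrist_force"])
```

```text
[0.5045783  0.11107678 0.22344778] [-0.32400734 -0.02101329  0.88357766]
```

View pics/s2.png

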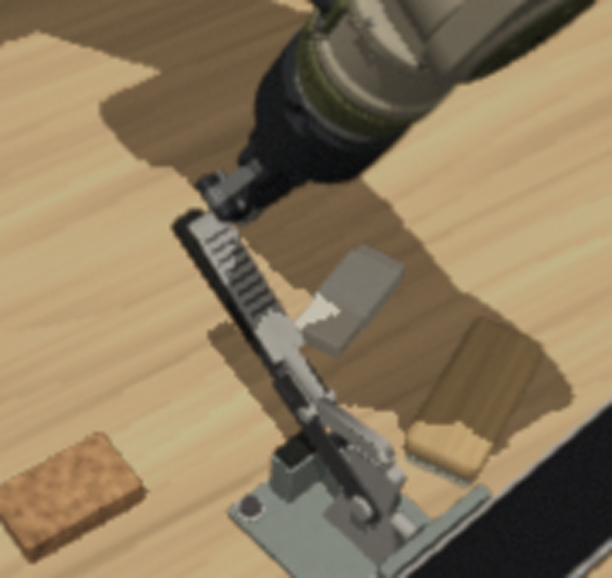

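The closed fingertips sit just above the paddle's outer end, at about (225,205) in the crop. The lever and the bench things haven't moved. I'll correct the sideways offset and press slowly.

>>> step_arm([
  [3,5.5,0,0,0,0,-1],
  [-5,-1,-8,0,0,0,-1],
  [-4,-1,-6,0,0,0,-1],
  [-2,0,-3,0,0,0,-1],
  [-2,0,-3,0,0,0,-1],
])

```text
clock: 3.15
tcp_pos: [0.4957, 0.1154, 0.2034]
orientation: [0.019, 0.967, 0.077, -0.24]
wrist_force: [-0.6, -0.6, -0.4]
finger_gap: -0.0
grip_force: 0.0
```

>>> step_arm([
  [-2,0,-4,0,0,0,-1],
  [-2,0,-4,0,0,0,-1],
  [0,0,0,0,0,0,-1],
])

```text
clock: 3.45
tcp_pos: [0.491, 0.1152, 0.1948]
orientation: [0.019, 0.967, 0.077, -0.241]
wrist_force: [0.1, -0.1, -0.2]
finger_gap: 0.0002
grip_force: 0.0
```

Run:
```python
from h import *
c=read_camera("scene"); cv2.imwrite("pics/s3.png",cv2.resize(c["image"][90:190,280:400,::-1],None,fx=5,fy=5,interpolation=cv2.INTER_CUBIC))
s=get_state();print(s["tcp_pos"],s["wrist_force"],s["ft_torque"])
P=cloud(c).reshape(-1,3);ex=np.array([.9873,.1587,0]);a=P@ex;b=P@np.array([-.1587,.9873,0])
s=(abs(b-.035)<.013)&(a>.48)&(a<.6)&(P[:,2]>.12)
for lo in np.arange(.48,.6,.01):
    k=s&(a>lo)&(a<=lo+.01); print(round(lo+.005,3),np.round(np.percentile(P[k,2],[10,50,90]),3) if k.any() else 0)
```

```text
[0.49113974 0.11522275 0.19507756] [ 0.69698858  0.20027867 -0.09252225] [ 0.05904961 -0.4013838   0.00424215]
0.485 [0.186 0.193 0.197]
0.495 [0.182 0.205 0.213]
0.505 [0.177 0.199 0.205]
0.515 [0.172 0.195 0.199]
0.525 [0.167 0.188 0.193]
0.535 [0.162 0.181 0.226]
0.545 [0.155 0.174 0.255]
0.555 [0.149 0.167 0.172]
0.565 [0.142 0.16  0.339]
0.575 [0.134 0.152 0.157]
0.585 [0.127 0.14  0.149]
0.595 [0.127 0.134 0.141]
```

View pics/s3.png

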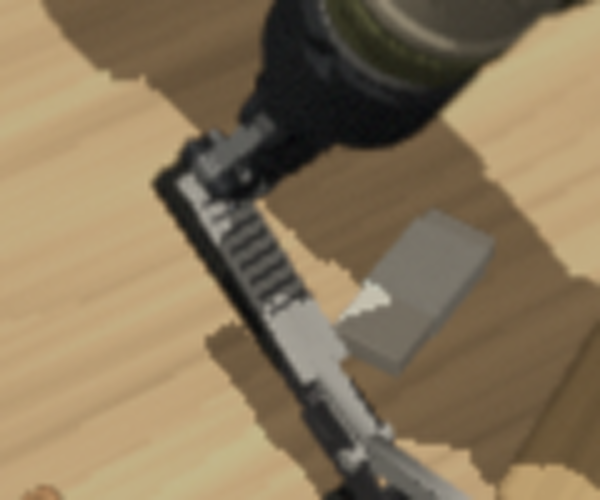

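The fingertips are at the outer end of the paddle, at about (215,190), with hardly any force. I'll keep pressing a little further inward.

>>> step_arm([
  [1,0,-3,0,0,0,-1],
  [1,0,-3,0,0,0,-1],
  [0,0,0,0,0,0,-1],
])

```text
clock: 3.8
tcp_pos: [0.4935, 0.1152, 0.1887]
orientation: [0.019, 0.967, 0.077, -0.241]
wrist_force: [0.0, 0.2, 0.1]
finger_gap: 0.0001
grip_force: 0.0
```

Run:
```python
from h import *
c=read_camera("scene"); cv2.imwrite("pics/s4.png",cv2.resize(c["image"][95:165,290:374,::-1],None,fx=8,fy=8,interpolation=cv2.INTER_CUBIC))
s=get_state();print(s["tcp_pos"],s["wrist_force"],s["ft_torque"])
M=np.linalg.inv(c["world_from_camera"]); p=cv2.projectPoints(np.array([s["tcp_pos"]]),cv2.Rodrigues(M[:3,:3])[0],M[:3,3],c["K"],np.array(c["dist_coeffs"]))[0]; print("tcp px",p,"crop",(p-[290,95])*8)
P=cloud(c); 
for v in range(126,172,4):
    u0=int(322+(v-126)*.67)
    print(v,[(u,)+tuple(int(t) for t in (P[v,u]@np.array([[.9873,-.1587,0],[.1587,.9873,0],[0,0,1]])*1000)) for u in range(u0-4,u0+12,3)])
```

```text
[0.49338018 0.115156   0.18892035] [-0.60767682 -0.55917495 -0.11112921] [ 0.10386993 -0.36600384  0.01076248]
tcp px [[[323.96295657 134.02938725]]] crop [[[271.70365259 312.235098  ]]]
126 [(318, 554, -24, 293), (321, 562, -23, 298), (324, 564, -17, 296), (327, 564, -9, 291), (330, 549, 12, 264), (333, 548, 20, 258)]
130 [(320, 502, 25, 206), (323, 569, -24, 294), (326, 572, -19, 292), (329, 561, -1, 271), (332, 537, 29, 232), (335, 382, 189, -2)]
134 [(323, 511, 27, 199), (326, 513, 34, 196), (329, 516, 40, 194), (332, 518, 48, 190), (335, 397, 175, 2), (338, 400, 184, -1)]
138 [(326, 519, 29, 191), (329, 523, 34, 191), (332, 525, 41, 188), (335, 528, 48, 185), (338, 414, 171, 2), (341, 420, 177, 3)]
142 [(328, 528, 27, 187), (331, 531, 33, 185), (334, 534, 40, 182), (337, 537, 46, 180), (340, 427, 167, 0), (343, 434, 172, 1)]
146 [(331, 537, 28, 181), (334, 541, 33, 180), (337, 542, 41, 175), (340, 546, 47, 174), (343, 445, 163, 0), (346, 452, 168, 2)]
150 [(334, 545, 30, 173), (337, 550, 35, 173), (340, 554, 40, 172), (343, 456, 152, 2), (346, 461, 159, 1), (349, 468, 164, 2)]
154 [(336, 553, 29, 167), (339, 557, 35, 165), (342, 560, 42, 162), (345, 564, 47, 162), (348, 486, 141, 19), (351, 491, 148, 18)]
158 [(339, 562, 30, 159), (342, 568, 34, 162), (345, 569, 42, 156), (348, 492, 137, 11), (351, 501, 139, 17), (354, 508, 143, 21)]
162 [(342, 573, 30, 155), (345, 577, 36, 154), (348, 496, 134, 0), (351, 502, 140, 0), (354, 511, 142, 7), (357, 520, 144, 14)]
166 [(344, 579, 31, 145), (347, 584, 35, 148), (350, 585, 44, 140), (353, 515, 135, 0), (356, 522, 140, 1), (359, 526, 148, -1)]
170 [(347, 590, 30, 143), (350, 595, 35, 143), (353, 594, 47, 132), (356, 532, 130, 2), (359, 537, 137, 0), (362, 543, 142, 2)]
```

View pics/s4.png

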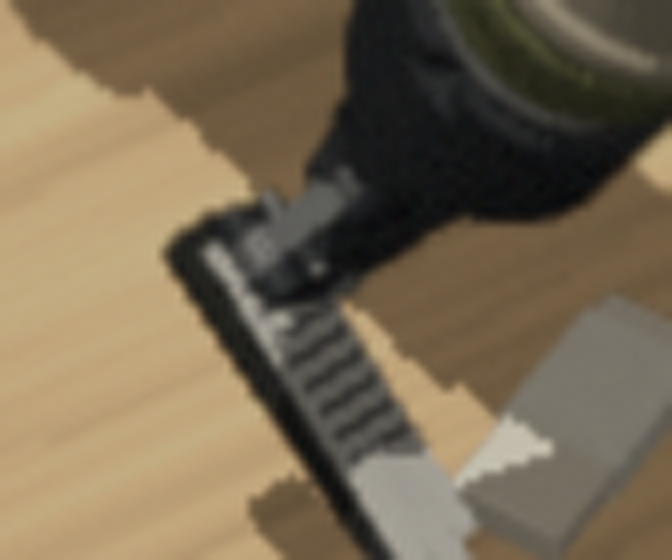

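The gripper body hides the tip in this view, and the paddle's slope has changed little if at all. I'll go on in small steps and watch the force.

>>> step_arm([
  [-1,0,-3,0,0,0,-1],
  [-1,0,-3,0,0,0,-1],
  [0,0,0,0,0,0,-1],
])

```text
clock: 4.15
tcp_pos: [0.491, 0.1152, 0.1828]
orientation: [0.019, 0.967, 0.077, -0.241]
wrist_force: [1.0, 0.4, 0.4]
finger_gap: 0.0003
grip_force: 0.0
```

```bash
cat > m.py <<'E'
from h import *
s=get_state();print(s["tcp_pos"].round(4),s["wrist_force"].round(2),s["ft_torque"].round(2),s["tau"].round(2))
R=np.array([[.9873,-.1587,0],[.1587,.9873,0],[0,0,1]])
print("tcp abz",np.array(s["tcp_pos"])@R)
for n in("scene","top"):
    c=read_camera(n); q=cloud(c).reshape(-1,3)@R; q0=cloud(dict(np.load(n+"0.npz"))).reshape(-1,3)@R
    for nm,Q in(("before",q0),("now",q)):
        s=(Q[:,0]>.525)&(Q[:,0]<.575)&(Q[:,2]>.06)&(Q[:,2]<.21)&(abs(Q[:,1]-.035)<.011)
        a,z=Q[s,0],Q[s,2]
        if s.sum()<20: print(n,nm,s.sum()); continue
        f=np.polyfit(a,z,1)
        for t in(.01,.006,.006,.005,.005): k=abs(z-np.polyval(f,a))<t; f=np.polyfit(a[k],z[k],1)
        print(n,nm,k.sum(),"angle",round(-np.arctan(f[0]),3),"z@.535,.565",np.polyval(f,[.535,.565]).round(4))
E
python3 m.py
```

```text
[0.491  0.1152 0.1828] [0.98 0.36 0.39] [ 0.11 -0.44  0.  ] [ 1.000e-02 -6.066e+01  2.536e+01  4.510e+00 -9.000e-02  0.000e+00]
tcp abz [0.50308557 0.03579634 0.18279308]
scene before 229 angle 0.618 z@.535,.565 [0.1822 0.1609]
scene now 233 angle 0.627 z@.535,.565 [0.1824 0.1606]
top before 178 angle 0.621 z@.535,.565 [0.1825 0.161 ]
top now 0
```

Run:
```python
from h import *
c=read_camera("wrist"); cv2.imwrite("pics/w1.png",c["image"][:,:,::-1])
s=get_state(); w,x,y,z=s["orientation"]
from scipy.spatial.transform import Rotation as Ro
R=Ro.from_quat([x,y,z,w]).as_matrix(); t=s["tcp_pos"]
M=np.linalg.inv(c["world_from_camera"]); 
pr=lambda X:cv2.projectPoints(np.array(X),cv2.Rodrigues(M[:3,:3])[0],M[:3,3],c["K"],np.array(c["dist_coeffs"]))[0][:,0].round(0).tolist()
print("wrist: tcp px",pr([t, t-R[:,2]*.02, t+R[:,0]*.011,t+R[:,1]*.011]))
W=cloud(c); E=np.array([[.9873,-.1587,0],[.1587,.9873,0],[0,0,1]])
for n,C in(("wrist",c),("scene",read_camera("scene"))):
    P=cloud(C); L=(P-t)@R   # tool frame
    k=(abs(L[...,0])<.03)&(abs(L[...,1])<.03)&(L[...,2]>-.09)&(L[...,2]<.03)
    print(n,k.sum())
    for lo in np.arange(-.09,.03,.01):
        q=L[k&(L[...,2]>lo)&(L[...,2]<=lo+.01)]*1000
        if len(q): print(round(lo*1000+5),len(q),"x",np.percentile(q[:,0],[2,50,98]).round(0),"y",np.percentile(q[:,1],[2,50,98]).round(0))
```

```text
wrist: tcp px [[320.0, 240.0], [319.0, 255.0], [320.0, 222.0], [338.0, 240.0]]
wrist 12936
-85 5041 x [-8.  9. 13.] y [-29.  -3.  29.]
-75 2628 x [-8. 11. 14.] y [-27.  -2.  27.]
-65 901 x [-10.  10.  12.] y [-12.   0.  12.]
-55 778 x [ 6.  9. 11.] y [-13.  -0.  13.]
-45 656 x [ 6.  8. 11.] y [-13.   0.  13.]
-35 296 x [ 6. 11. 11.] y [-12.   0.  12.]
-15 2636 x [-1. 16. 30.] y [-12.   0.  13.]
scene 316
-85 27 x [-7.  5. 12.] y [12. 16. 28.]
-75 8 x [ 3. 10. 12.] y [ 6. 12. 14.]
-65 1 x [8. 8. 8.] y [7. 7. 7.]
-55 4 x [ 9.  9. 10.] y [1. 4. 7.]
-45 4 x [ 9. 10. 10.] y [-6. -0.  6.]
-35 5 x [ 7. 10. 10.] y [-4.  4.  6.]
-25 4 x [-25. -19.   1.] y [-11.  12.  14.]
-15 150 x [-19.  15.  29.] y [-13.   4.  14.]
-5 19 x [-29. -17.  26.] y [ 5.  9. 12.]
5 90 x [-28.   1.  29.] y [ 7. 11. 14.]
15 4 x [-0. 12. 23.] y [11. 12. 12.]
```

View pics/w1.png

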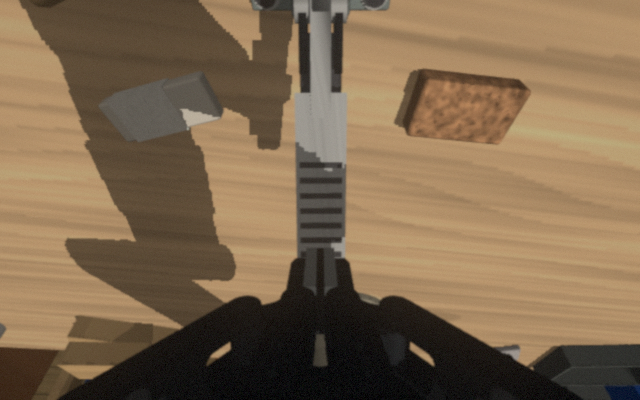

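The wrist view shows the closed fingertips ending at about row 260, while the reported TCP projects to row 240. The depth confirms it: the real tips are about 30 mm short of the reported TCP and still about 12 mm above the paddle. They are centred on it sideways, so I'll carry on with that offset.

>>> step_arm([
  [-3,0,-5,0,0,0,-1],
  [-3,-1,-4,0,0,0,-1],
  [-2,0,-3,0,0,0,-1],
  [-1,0,-2,0,0,0,-1],
  [0,0,0,0,0,0,-1],
])

```text
clock: 4.85
tcp_pos: [0.482, 0.1139, 0.1695]
orientation: [0.019, 0.967, 0.077, -0.241]
wrist_force: [0.2, -1.7, 3.2]
finger_gap: -0.0002
grip_force: 1.7
```

>>> step_arm([
  [-2,0,-3,0,0,0,-1],
  [-2,0,-3,0,0,0,-1],
  [0,0,0,0,0,0,-1],
])

```text
clock: 5.15
tcp_pos: [0.4782, 0.114, 0.163]
orientation: [0.019, 0.967, 0.077, -0.241]
wrist_force: [0.8, -3.1, 3.4]
finger_gap: -0.0001
grip_force: 2.0
```

>>> step_arm([
  [-2,0,-3,0,0,0,-1],
  [-1,0,-3,0,0,0,-1],
  [0,0,0,0,0,0,-1],
])

```text
clock: 5.45
tcp_pos: [0.4751, 0.1142, 0.157]
orientation: [0.019, 0.967, 0.077, -0.241]
wrist_force: [0.7, -1.5, 4.2]
finger_gap: -0.0002
grip_force: 2.0
```

```bash
python3 m.py
```

```text
[0.4751 0.1142 0.157 ] [ 0.72 -1.52  4.15] [-0.3  -0.06  0.15] [ 9.500e-01 -5.691e+01  2.378e+01  3.840e+00  4.900e-01  1.000e-02]
tcp abz [0.48714849 0.03734409 0.15698496]
scene before 229 angle 0.618 z@.535,.565 [0.1822 0.1609]
scene now 213 angle 0.492 z@.535,.565 [0.1654 0.1493]
top before 178 angle 0.621 z@.535,.565 [0.1825 0.161 ]
top now 0
```

The paddle has turned by about 0.127 rad and the lever is still up, so the pawl is clear. Now I'll swing the lever down along its arc, tilting the tool with it.

>>> step_arm([
  [-3.5,-2,-10,0.5,-2.8,0,-1],
  [-3.3,-0.5,-9.5,0.5,-2.8,0,-1],
  [-3,-0.5,-9.5,0.5,-2.8,0,-1],
])

```text
clock: 5.85
tcp_pos: [0.4668, 0.1122, 0.1279]
orientation: [0.011, 0.983, 0.078, -0.166]
wrist_force: [3.3, 2.4, 4.6]
finger_gap: 0.0001
grip_force: 2.5
```

>>> step_arm([
  [-2.5,-1,-9.5,0.5,-2.8,0,-1],
  [-2,-0.5,-9.5,0.5,-2.8,0,-1],
  [-1.5,0,-10,0.5,-2.8,0,-1],
])

```text
clock: 6.15
tcp_pos: [0.461, 0.1109, 0.0995]
orientation: [0.004, 0.993, 0.079, -0.092]
wrist_force: [1.7, 1.6, 3.8]
finger_gap: -0.0002
grip_force: 2.4
```

```bash
python3 m.py
```

```text
[0.461  0.1109 0.0995] [1.73 1.62 3.77] [ 0.38 -0.48 -0.05] [-4.100e-01 -4.146e+01  2.500e+01  3.880e+00 -5.500e-01  3.000e-02]
tcp abz [0.4727456  0.03637064 0.09951018]
scene before 229 angle 0.618 z@.535,.565 [0.1822 0.1609]
scene now 161 angle 0.214 z@.535,.565 [0.1183 0.1118]
top before 178 angle 0.621 z@.535,.565 [0.1825 0.161 ]
top now 0
```

The lever is at about 0.2 rad and following the tool, so I'll carry on to the stop.

>>> step_arm([
  [-1,0,-10,0.5,-2.8,0,-1],
  [-0.5,0,-10,0.5,-2.8,0,-1],
  [0,0,-10,0.5,-2.8,0,-1],
])

```text
clock: 6.55
tcp_pos: [0.4592, 0.1101, 0.0696]
orientation: [-0.003, 0.997, 0.08, -0.02]
wrist_force: [0.5, 0.6, 4.7]
finger_gap: 0.0001
grip_force: 2.4
```

>>> step_arm([
  [0,0,-5,0,-1.5,0,-1],
  [0,0,-3,0,0,0,-1],
  [0,0,0,0,0,0,-1],
])

```text
clock: 6.85
tcp_pos: [0.4578, 0.1099, 0.0612]
orientation: [-0.001, 0.997, 0.08, -0.009]
wrist_force: [-0.9, 1.4, 4.9]
finger_gap: 0.0
grip_force: 2.2
```

```bash
python3 m.py
```

```text
[0.4578 0.1099 0.0612] [-0.88  1.38  4.94] [ 0.11  0.33 -0.03] [ -0.24 -37.39  25.04  -0.73  -0.1    0.  ]
tcp abz [0.4694633  0.03581391 0.0612432 ]
scene before 229 angle 0.618 z@.535,.565 [0.1822 0.1609]
scene now 137 angle 0.025 z@.535,.565 [0.0916 0.0909]
top before 178 angle 0.621 z@.535,.565 [0.1825 0.161 ]
top now 0
```

>>> step_arm([
  [0,0,-2,0,0,0,-1],
  [0,0,-2,0,0,0,-1],
  [0,0,0,0,0,0,-1],
])

```text
clock: 7.25
tcp_pos: [0.458, 0.1098, 0.0596]
orientation: [-0.001, 0.997, 0.08, -0.008]
wrist_force: [-9.4, -0.6, 27.1]
finger_gap: 0.0002
grip_force: 13.1
```

The force has jumped to 27 N, so the lever is firmly on its stop. I'll hold briefly and then lift clear.

>>> step_arm([
  [0,0,0,0,0,0,-1],
  [0,0,10,0,0,0,-1],
  [0,0,20,0,0,0,-1],
  [-10,0,40,0,0,0,-1],
  [-20,0,40,0,0,0,-1],
])

```text
clock: 7.75
tcp_pos: [0.4284, 0.1095, 0.1676]
orientation: [-0.001, 0.997, 0.08, -0.009]
wrist_force: [0.6, -0.4, 1.2]
finger_gap: 0.0002
grip_force: 0.0
```

>>> step_arm([
  [-30,-30,30,0,0,0,-1],
  [-20,-40,0,0,0,0,-1],
  [0,-40,0,0,0,0,-1],
  [0,-40,0,0,0,0,-1],
  [0,0,0,0,0,0,-1],
])

```text
clock: 8.25
tcp_pos: [0.3798, -0.0431, 0.1962]
orientation: [-0.001, 0.997, 0.077, -0.008]
wrist_force: [0.3, 0.2, -0.0]
finger_gap: -0.0002
grip_force: 0.0
```

```bash
python3 m.py
python3 - <<'E'
from h import *
a=read_camera("top");b=read_camera("scene")
cv2.imwrite("pics/e.png",np.hstack([cv2.resize(a["image"][110:270,190:400],None,fx=1.9,fy=1.9),cv2.resize(b["image"][90:250,250:455],None,fx=1.9,fy=1.9)])[:,:,::-1])
P=cloud(a)
for (u,v) in [(366,165),(345,236),(230,200),(235,253)]: print(P[v,u].round(3))
E
```

```text
[ 0.3798 -0.0431  0.1962] [ 0.28  0.2  -0.03] [-0.    0.03 -0.04] [ -1.3  -26.84  29.28   0.09  -0.3   -0.57]
tcp abz [ 0.36808503 -0.10286247  0.19619615]
scene before 229 angle 0.618 z@.535,.565 [0.1822 0.1609]
scene now 138 angle 0.142 z@.535,.565 [0.0997 0.0954]
top before 178 angle 0.621 z@.535,.565 [0.1825 0.161 ]
top now 132 angle 0.158 z@.535,.565 [0.1001 0.0953]
[ 0.664 -0.067  0.153]
[ 0.502 -0.025  0.027]
[0.592 0.281 0.041]
[0.453 0.266 0.018]
```

View pics/e.png

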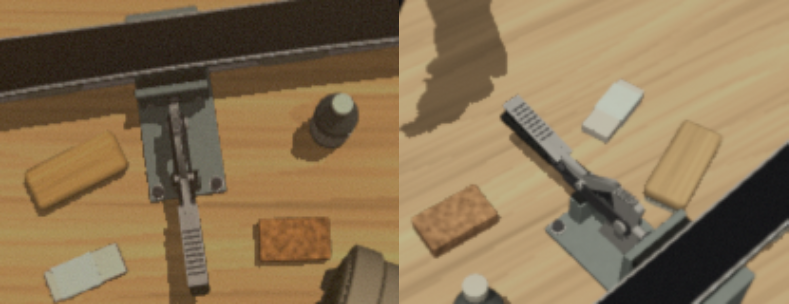

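The lever lies level: the paddle angle is about 0.15, which is the sprung-back pawl with the lever at about 0. The bench things haven't moved and the arm is clear of everything.

```bash
python3 -c "
from workcell import *
print(hand_in())"
```

```text
the job is handed in; nothing more can be done
None
```

I pressed the pawl clear, pushed the lever down onto its stop and let the pawl spring back; nothing on the bench shifted, the arm is clear, and the job is handed in (the hand-in gave no verdict, and I did not measure the jaw opening).

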